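# Put the oil bottle away in an empty compartment

### The job

One small oil bottle has been left standing on the counter beside the wooden bottle tray. Find a compartment of the tray that is still empty and stand the bottle upright in it, down on the tray's floor; leave the bottles that are already stored where they are.

Things in the scene. Friction and masses are not known exactly. Their poses are not given: they have to be found in the camera images.
- oil_bottle: The bottle to put away: a small upright amber oil bottle with a pale label and a black screw cap, standing outside the tray on the counter. Round body 44 mm in diameter up to 54 mm above its underside, then a shoulder, then the cap, 26 mm in diameter, to 72 mm. About 0.09 kg. Origin: centre of its underside, z up along the bottle.
- bottle_tray: Open light-wood tray fixed to the counter, 166 x 166 x 30 mm; walls, full-height cross dividers and floor 6 mm thick. 2 x 2 compartments, 74 x 74 mm inside, centres at x, y = +-40 mm in its frame; two hold a bottle. Origin: centre of its underside, x, y along its sides, z up. Tall fixed equipment stands to its right (y < 0.03 m, x > 0.45 m): an arm from there must pass in front of it (x < 0.43 m).
- stored_bottle_a: A bottle of the same kind and size as the one to put away, loose, standing upright in one of the tray's compartments, within 4 mm of the compartment's centre along each side; stays there. Origin: centre of its underside.
- stored_bottle_b: Another bottle of the same kind, loose, standing upright in another of the tray's compartments, within 4 mm of its centre along each side; stays there. Origin: centre of its underside.
There are look-alikes about, which are no part of the job. What is shaped like the stored_bottle_b but blue or turquoise is not meant.

How it is judged:
By the outcome, as a careful person would: the job done as asked, in the order asked, and still so for the second after the job is handed in, with the robot touching nothing.
It also fails if it takes over 35 s, if anything falls off the work surface, if the arm or the gripper's body presses on something with over 40 N, if the wrist force passes 120 N, or if a joint passes its speed limit or range.

### The arm

A 6-joint arm with a two-finger parallel gripper is mounted at the origin on a cart in front of the work surface, level with it; the furniture and walls round the work are solid. World frame = base frame: x ahead of the robot, y to its left, z up, the work surface at z = 0. Lengths are in m, angles in degrees, forces in N, time in s.
With the tool pointing down it reaches from about 0.25 to 0.725 m from the base axis. Payload 9.7 kg.
Tool frame: the origin (TCP) lies midway between the tips of the shut fingers; the grasp point (between the pads) lies 19 mm behind it; z points along the fingers, y is the line along which they close (so a half turn about z gives the same grasp; the last joint's range is limited). The gripper opens to 85 mm and grips with 20 to 120 N. Pads are 22 mm wide; open, the fingers measure 114 mm over their backs; the gripper's body (76 mm by 85 mm) begins 54 mm behind the grasp point. The pads swing forward as they close: fully open they stand 13 mm farther back than shut.
Start: joints at [-72.995, 4.979, 10.078, 95.1, 0, 90], TCP at [0.161, -0.526, 0.231] pointing down, gripper open.
Joint ranges: [-179.16, 179.16], [-48.56, 103.87], [-65.8, 70.77], [-126.05, 130.52], [-82.76, 87.17], [-180, 180]. Speed limits (degrees/s): [127.2, 127.2, 147.25, 180, 180, 180].

### API

Orientations are given as [roll, pitch, yaw] about the fixed x, y, z axes, in that order (R = Rz(yaw) Ry(pitch) Rx(roll)).
In Python, from workcell import bot gives the robot as it stands. The module is installed in compiled form; this text tells all that it offers.
- The arm moves only by the tool send_rows, never from a script. Its argument "moves" is one flat list of numbers, 7 for each row, row after row: the shift along the world's x, y, z normalised to -1 to 1, where 1 is 0.025 m, then the turn, a rotation vector about the world's x, y, z normalised to -1 to 1, where 1 is 0.15 rad, then the closure, from -1 (fully open) to 1 (shut), so that 0 is half open. A call has 1 to 8 rows; each row shifts and turns the commanded pose from where the row before left it; what a row does not reach is not made up. A row lasts 1/8 s, in which the tool goes at most 62.5 mm and 10.7 degrees, less where a joint would pass 70% of its speed; a pose out of reach is approached as far as the arm can. A call with a number of a shift or a turn outside -1 to 1 is refused whole. A call with a gripper value outside its range is refused whole. The fingers move at their own pace and stop on an object; "squeeze" is the grip in N (left out, the last holds). Time passes only in rows, so rows that do not move let the fingers close. It gives the time, the measured TCP pose, the force, the opening and the grip force at its end, in the units of the state.
- bot.get_obs(): the state, without advancing time (a new reading comes with each control period).
- bot.camera(name): name is "scene" or "top" or "wrist"; returns a dict with "color" (420x560x3 uint8, red, green, blue), "camera_matrix" (3x3 intrinsics, pixels), "D" ([k1, k2, p1, p2, k3] as OpenCV has them; the pictures are not rectified), "R" (3x3) and "t" (3): a world point X has camera coordinates R X + t. Camera axes: x right, y down, z forward; pixel columns grow to the right and rows downward; lengths in m; the calibration is good to about 2 mm. A picture is of the moment at which its call begins. There is no depth.
- bot.job_done(): hands the job in; it is judged then, once.
Trained networks look in the newest picture that a camera, given by its name, has taken for a name from the list of things; names that differ only in an ending like _2 or _b are one class to them, and where a whole thing is asked for, a point or a joint stands for the part that bears it (a point fixed in the world has none). Each returns a list of dicts, best first, with "p" (0 to 1); they miss things now and then, are a little off and sometimes report something else, mostly with a low value. They report only what shows in the picture. A call takes as long as a camera call. They do not tell look-alikes from the thing itself.
- bot.boxes_of(camera, query): "extent" ([left, top, right, bottom] in pixels, round what is visible of it).
- bot.trace(camera, query): "region" (420x560 bool, what is visible of it) and "extent" ([left, top, right, bottom] in pixels, round what is visible of it).
- bot.landmark_of(camera, query): "pixel" ([column, row] in pixels: a listed point, or the origin of a listed thing).
The state is a dict: "time": time; "q": joint angles; "qd": joint speeds; "joint_efforts": joint torques, N m; "ee_pos": TCP position; "tcp_rot": TCP orientation; "wrist_force": force on the tool from outside, world axes, zero at the start; "torque": the same for the moment, N m; "opening": finger opening in m; "grasp_force": force on a finger pad.
Only numpy, scipy, OpenCV 4.12 (cv2) and the standard library are available. Lean on these libraries where they do the work, as an engineer would, in place of code of your own. Each camera call takes 0.05 s, during which the arm holds its last target. There are 200 camera calls.

## Working session

There is one attempt and no reset: what is moved stays moved. The work goes in short steps, Python scripts to look and compute and a tool call to move; the robot and the scene stay as the last step left them, time stands still between calls to the robot, and variables do not carry over. Pictures are saved under pics/ and viewed, at most 10 in all, crops included, and the job is handed in when it is done.

Besides the shell and the picture viewer there is one more tool, called after "Call:" as name(argument=value, ...) on one line, values as JSON. send_rows: Moves the arm, as the interface text tells. Its arguments: {"type":"object","properties":{"moves":{"type":"array"},"squeeze":{"type":"number"}},"required":["moves"]}

```bash
mkdir -p pics
cat > h.py <<'E'
import numpy as np, cv2
from workcell import bot
def ray(c,px):
    u=cv2.undistortPoints(np.array([[px]],float),c["camera_matrix"],np.array(c["D"],float))[0,0]
    R=np.array(c["R"]);t=np.array(c["t"]).ravel()
    return -R.T@t, R.T@np.array([u[0],u[1],1.])
def at(c,px,z):
    o,d=ray(c,px); return o+d*(z-o[2])/d[2]
def proj(c,X):
    R=np.array(c["R"]);t=np.array(c["t"]).ravel()
    return cv2.projectPoints(np.array(X,float).reshape(-1,3),cv2.Rodrigues(R)[0],t,c["camera_matrix"],np.array(c["D"],float))[0][:,0]
def save(n,im): cv2.imwrite(f"pics/{n}.png",cv2.cvtColor(im,cv2.COLOR_RGB2BGR))
E
python3 - <<'E'
from h import *
ims=[]
for n in("scene","top"):
    c=bot.camera(n); ims.append(c["color"])
    print(n,-np.array(c["R"]).T@np.array(c["t"]).ravel())
    for q in("oil_bottle","bottle_tray"):
        for d in bot.boxes_of(n,q): print(q,np.round(d["extent"]),round(d["p"],2))
        for d in bot.landmark_of(n,q): print(" lm",np.round(d["pixel"],1),round(d["p"],2),np.round(at(c,d["pixel"],0),3))
save("s0",ims[0]);save("t0",ims[1])
E
```

```text
scene [-0.18545287  0.74295359  0.6810208 ]
oil_bottle [221. 251. 244. 291.] 0.55
 lm [232.4 281.7] 0.9 [0.48  0.381 0.   ]
bottle_tray [261. 215. 355. 283.] 0.96
 lm [306.3 247.5] 0.78 [0.48  0.181 0.   ]
top [0.48910305 0.20394776 1.02396823]
oil_bottle [190. 256. 207. 277.] 0.63
 lm [204.  265.3] 0.91 [0.474 0.376 0.   ]
bottle_tray [249. 218. 336. 301.] 0.57
```

View pics/s0.png

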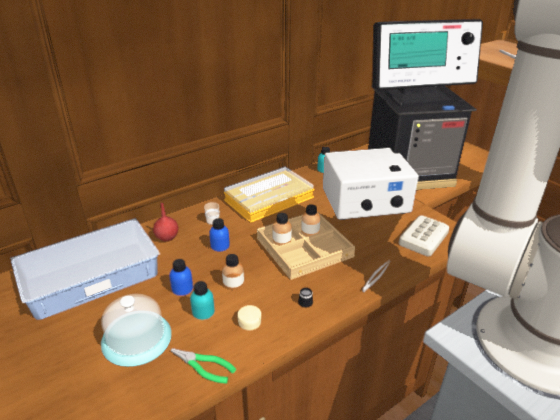

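View pics/t0.png

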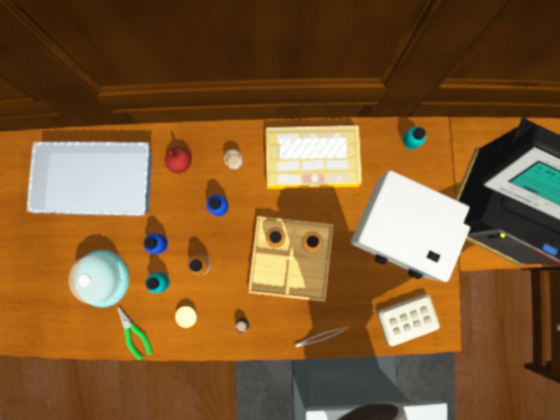

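The target candidates in the scene view are:
- amber with a pale label at (232,272)
- blue at (180,277) and (219,235)
- teal at (202,300) and (325,160)
- the two stored amber bottles at (282,230) and (311,219), inside the tray

I choose the amber one outside the tray, at (232,272) in scene and (199,265) in top. Both stored bottles are in the far compartments, so both near ones are empty.

Run:
```python
from h import *
s=bot.camera("scene");c=bot.camera("top")
a=cv2.resize(s["color"][230:310,170:290],None,fx=6,fy=6,interpolation=cv2.INTER_CUBIC)[:280*2]
b=cv2.resize(c["color"][200:310,180:340],None,fx=5,fy=5,interpolation=cv2.INTER_CUBIC)
save("s1",a);save("t1",b)
for n,k in(("scene",s),("top",c)):
    g=k["color"].max(2)
    # dark blobs: caps
    m=(g<45).astype(np.uint8); nn,l,st,ce=cv2.connectedComponentsWithStats(m)
    for i in range(1,nn):
        if 25<st[i,4]<250 and 180<ce[i][0]<340 and 190<ce[i][1]<300: print(n,ce[i].round(1),st[i],at(k,ce[i],.072 if n=="top" else .068).round(3))
```

```text
scene [310.9 209.5] [306 206  10   8  70] [0.52  0.138 0.068]
scene [280.9 219.5] [277 216  10   7  36] [0.528 0.22  0.068]
scene [217.7 225.4] [214 223   9   5  33] [0.592 0.348 0.068]
scene [231.1 262.8] [227 260  11   6  40] [0.463 0.391 0.068]
scene [200.3 290.9] [195 287  12   8  43] [0.427 0.48  0.068]
top [214.8 202.7] [211 199   9   9  62] [0.604 0.34  0.072]
top [275.  236.6] [271 233   9   8  54] [0.531 0.216 0.072]
top [312.2 240.9] [308 237  10   9  70] [0.52  0.14  0.072]
top [195.6 265. ] [191 261  10   9  67] [0.476 0.381 0.072]
```

View pics/s1.png

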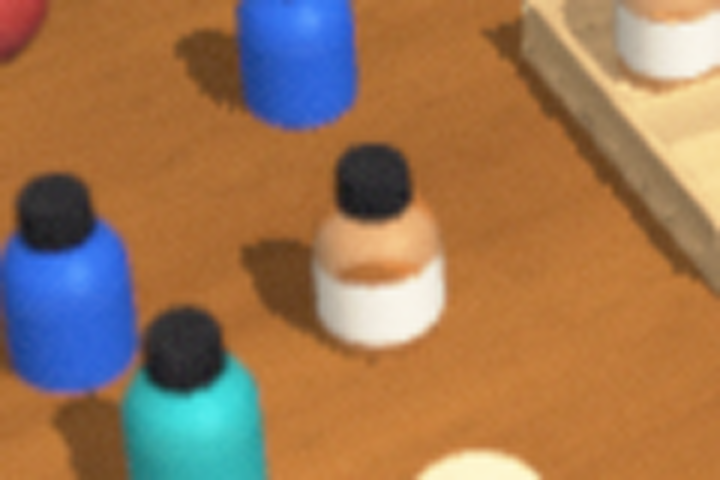

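View pics/t1.png

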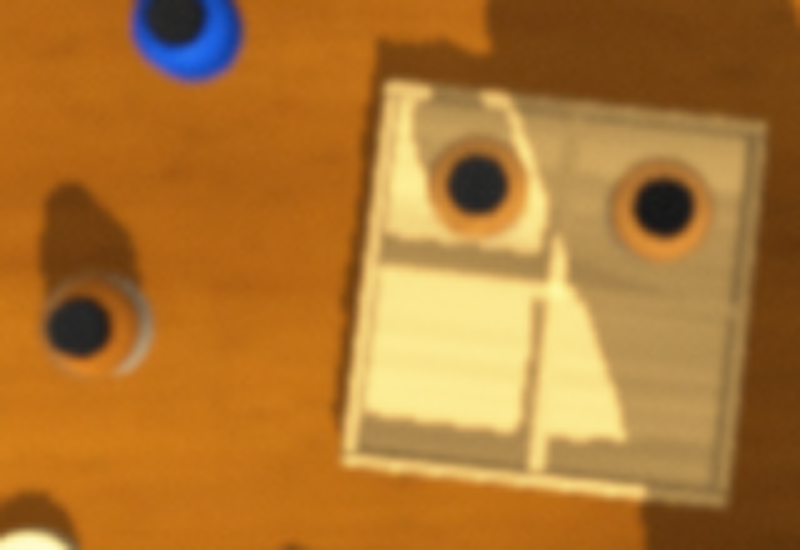

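Run:
```python
from h import *
c=bot.camera("top")
P=np.array([at(c,p,.03)[:2] for p in [(257.6,216.4),(333.2,224.8),(325.4,300.8),(249,292.6)]])
print(P.round(4),P.mean(0).round(4))
print([np.linalg.norm(P[i]-P[i-1]).round(4) for i in range(4)])
for i in range(4):
    d=P[i]-P[i-1]; print(np.degrees(np.arctan2(d[1],d[0])).round(1))
for p in[(275,236.6),(312.2,240.9)]: print("st",at(c,p,.078).round(4))
o=bot.get_obs(); print(o["time"],o["ee_pos"],o["tcp_rot"],o["opening"])
for p in [(154,242),(156,283)]: print(at(c,p,.072).round(3))
```

```text
[[0.5775 0.2534]
 [0.5553 0.0909]
 [0.3933 0.1128]
 [0.4149 0.2752]] [0.4852 0.1831]
[np.float64(0.1641), np.float64(0.164), np.float64(0.1635), np.float64(0.1638)]
-7.6
-97.8
172.3
82.4
st [0.5309 0.2163 0.078 ]
st [0.5202 0.1405 0.078 ]
0.65 [ 0.1608338  -0.52595525  0.23127637] [-1.79999778e+02  1.10506659e-03  1.70046899e+01] 0.08550891396576843
[0.525 0.468 0.072]
[0.441 0.465 0.072]
```

Call:
send_rows(moves=[0.7,1,0,0,0,0,-1,0.7,1,0,0,0,0,-1,0.7,1,0,0,0,0,-1,0.7,1,0,0,0,0,-1,0.7,1,0,0,0,0,-1,0.7,1,0,0,0,0,-1,0.7,1,0,0,0,0,-1,0.7,1,0,0,0,0,-1], squeeze=40)

```text
time: 1.65
ee_pos: [0.3013, -0.3251, 0.2314]
tcp_rot: [180.0, -0.0, 17.0]
wrist_force: [-0.1, -0.1, 0.1]
opening: 0.0853
grasp_force: 0.0
```

Run:
```python
from h import *
o=bot.get_obs(); print(o["time"],o["ee_pos"],o["tcp_rot"],np.round(o["q"],1))
```

```text
1.65 [ 0.30133293 -0.32510561  0.23140848] [ 1.79980054e+02 -1.13322185e-02  1.70002222e+01] [-47.2  -9.6  -4.   95.6   0.  115.8]
```

Call:
send_rows(moves=[0,1,0,0,0,0.7,-1,0,1,0,0,0,0.7,-1,0,1,0,0,0,0.7,-1,0,1,0,0,0,0.7,-1,0,1,0,0,0,0.7,-1,0,1,0,0,0,0.7,-1,0,1,0,0,0,0.7,-1,0,1,0,0,0,0.7,-1])

```text
time: 2.65
ee_pos: [0.3007, -0.1252, 0.2315]
tcp_rot: [180.0, -0.0, 65.3]
wrist_force: [0.4, 1.2, 0.8]
opening: 0.0853
grasp_force: 0.0
```

Call:
send_rows(moves=[0,1,0,0,0,0.7,-1,0,1,0,0,0,0.7,-1,0,1,0,0,0,0.7,-1,0,1,0,0,0,0.7,-1,0,1,0,0,0,0.7,-1,0,1,0,0,0,0.7,-1,0,1,0,0,0,0.7,-1,0,1,0,0,0,0.7,-1])

```text
time: 3.65
ee_pos: [0.3008, 0.0749, 0.2314]
tcp_rot: [180.0, 0.0, 113.5]
wrist_force: [0.4, -0.3, -0.0]
opening: 0.0854
grasp_force: 0.0
```

Call:
send_rows(moves=[0.5,1,0,0,0,0.7,-1,0.5,1,0,0,0,0.7,-1,0.5,1,0,0,0,0.7,-1,0.5,1,0,0,0,0.7,-1,0.5,1,0,0,0,0.7,-1,0.5,1,0,0,0,0.7,-1,0.5,1,0,0,0,0.7,-1,0.5,1,0,0,0,0.7,-1])

```text
time: 4.65
ee_pos: [0.4012, 0.275, 0.2313]
tcp_rot: [180.0, 0.0, 161.6]
wrist_force: [-0.4, 0.6, 0.0]
opening: 0.0854
grasp_force: 0.0
```

Call:
send_rows(moves=[0.5,0.7,0,0,0,0.2,-1,0.5,0.7,0,0,0,0.2,-1,0.5,0.7,0,0,0,0.2,-1,0.5,0.7,0,0,0,0.2,-1,0.5,0.7,0,0,0,0.2,-1,0.5,0.7,0,0,0,0.25,-1,0,0,0,0,0,0,-1])

```text
time: 5.52
ee_pos: [0.4762, 0.3797, 0.2304]
tcp_rot: [-180.0, -0.0, 172.2]
wrist_force: [-1.7, -0.5, -0.6]
opening: 0.0852
grasp_force: 0.0
```

Run:
```python
from h import *
c=bot.camera("wrist"); save("w0",c["color"]); o=bot.get_obs();print(o["ee_pos"],o["tcp_rot"])
for d in bot.landmark_of("wrist","oil_bottle"): print(" lm",np.round(d["pixel"],1),round(d["p"],2),np.round(at(c,d["pixel"],0),3))
print(proj(c,[[.476,.38,.072],[.476,.38,0]]), -np.array(c["R"]).T@np.array(c["t"]).ravel())
m=(c["color"].max(2)<45).astype(np.uint8); nn,l,st,ce=cv2.connectedComponentsWithStats(m)
for i in range(1,nn):
    if st[i,4]>150: print(ce[i].round(1),st[i],at(c,ce[i],.07).round(4))
```

```text
[0.47575254 0.37911745 0.23071945] [-1.79951840e+02 -4.28348446e-02  1.72119155e+02]
 lm [282.4 175.9] 0.82 [0.475 0.381 0.   ]
[[281.28286628 192.02885361]
 [281.15139938 177.16054592]] [0.40961582 0.38853871 0.3736221 ]
[181.4  58.1] [168  40  21  30 214] [0.3596 0.3171 0.07  ]
[ 27.  273.9] [ 10 260  35  28 731] [0.5206 0.139  0.07  ]
[112.6 274.6] [ 98 261  30  28 638] [0.5321 0.2159 0.07  ]
[152.6 311.3] [ 124  268   49   82 2110] [0.5742 0.2436 0.07  ]
[408.3 311.5] [ 390  268   48   83 2057] [0.6075 0.4833 0.07  ]
[260.1 324.3] [249 311  23  28 522] [0.6021 0.3421 0.07  ]
[ 34.7 377.2] [   0  330   91   90 5827] [0.6298 0.111  0.07  ]
[545.5 382.3] [ 521  339   39   81 1437] [0.7053 0.615  0.07  ]
[215.6 403.6] [ 149  379  117   41 1867] [0.6868 0.2832 0.07  ]
[373.  404.2] [341 381  78  39 851] [0.7094 0.4427 0.07  ]
```

View pics/w0.png

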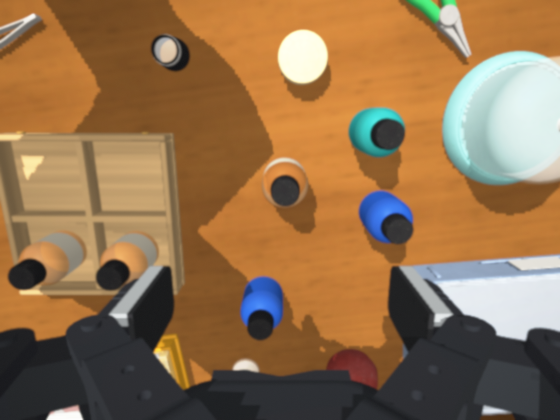

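The wrist view shows the amber target cap at about (286,190), empty near compartments at (50,170) and (130,170), and the teal bottle (377,132) and blue bottle (388,218) clear of the bottle's left side. I'll refine the cap centre.

Run:
```python
from h import *
c=bot.camera("wrist")
m=(c["color"].max(2)<75).astype(np.uint8)[165:215,255:320]; nn,l,st,ce=cv2.connectedComponentsWithStats(m)
for i in range(1,nn):
    if st[i,4]>100: p=ce[i]+[255,165]; print(p.round(1),st[i],at(c,p,.07).round(4))
for d in bot.trace("wrist","oil_bottle"):
    print(d["extent"],round(d["p"],2))
# silhouettes by projected outline
th=np.linspace(0,6.28,60)
for y in(.379,.381,.383,.385):
    Q=[[.475+.022*np.cos(a),y+.022*np.sin(a),z] for a in th for z in(0,.054)]+[[.475+.013*np.cos(a),y+.013*np.sin(a),.072] for a in th]
    q=proj(c,Q); print(y,q.min(0).round(1),q.max(0).round(1))
```

```text
[286.1 190.5] [ 18  12  27  29 627] [0.4754 0.3833 0.07  ]
[261.7, 156.1, 311.1, 207.2] 0.79
0.379 [256.8 155.6] [305.3 210.4]
0.381 [259.  155.3] [307.5 210.1]
0.383 [261.2 155. ] [309.7 209.8]
0.385 [263.3 154.7] [311.9 209.5]
```

Call:
send_rows(moves=[0,0.13,-1,0,0,0,-0.7,0,0,-1,0,0,0,-0.7,0,0,-1,0,0,0,-0.7,0,0,-1,0,0,0,-0.7,0,0,-1,0,0,0,-0.7,0,0,-1,0,0,0,-0.7,0,0,-0.8,0,0,0,-0.7,0,0,-0.8,0,0,0,-0.7])

```text
time: 6.72
ee_pos: [0.4757, 0.3819, 0.041]
tcp_rot: [180.0, 0.0, 172.1]
wrist_force: [0.4, 0.1, 0.3]
opening: 0.0724
grasp_force: 0.0
```

Call:
send_rows(moves=[0,0,-0.65,0,0,0,-0.7,0,0,0,0,0,0,-0.7,0,0,0,0,0,0,-0.3,0,0,0,0,0,0,0.0,0,0,0,0,0,0,0.3,0,0,0,0,0,0,0.3], squeeze=30)

```text
time: 7.48
ee_pos: [0.4763, 0.3827, 0.0263]
tcp_rot: [179.9, 0.1, 172.1]
wrist_force: [-0.5, -1.2, 5.2]
opening: 0.0428
grasp_force: 30.4
```

Call:
send_rows(moves=[0,0,0.5,0,0,0,0.3,0,0,0.7,0,0,0,0.3,0,0,0.9,0,0,0,0.3,0,0,0.7,0,0,0,0.3,0,0,0.4,0,0,0,0.3])

```text
time: 8.1
ee_pos: [0.4762, 0.3826, 0.1068]
tcp_rot: [179.9, 0.1, 172.1]
wrist_force: [-0.5, -0.7, -1.1]
opening: 0.0428
grasp_force: 30.9
```

Call:
send_rows(moves=[-0.15,-0.7,0,0,0,0,0.3,-0.15,-0.9,0,0,0,0,0.3,-0.15,-0.9,0,0,0,0,0.3,-0.15,-0.9,0,0,0,0,0.3,-0.15,-0.9,0,0,0,0,0.3,-0.15,-0.9,0,0,0,0,0.3,-0.1,-0.7,0,0,0,0,0.3,0,-0.2,0,0,0,0,0.3])

```text
time: 9.1
ee_pos: [0.4509, 0.2287, 0.1052]
tcp_rot: [180.0, 0.0, 172.1]
wrist_force: [-0.2, 0.5, -0.3]
opening: 0.0426
grasp_force: 30.9
```

Run:
```python
from h import *
c=bot.camera("scene");w=bot.camera("wrist");o=bot.get_obs();print(o["ee_pos"],o["tcp_rot"],o["opening"],o["wrist_force"])
im=np.vstack([cv2.resize(c["color"][150:300,200:400],(400,300)),cv2.resize(w["color"],(400,300))]);save("p1",im)
print(proj(c,[[.4508,.228,.03]]),proj(w,[[.4508,.228,.03]]))
```

```text
[0.4510681  0.22944893 0.10519417] [1.79980606e+02 1.74549429e-02 1.72088745e+02] 0.04256720024230724 [ 0.38417881  0.44012545 -0.30592253]
[[298.41103075 251.20078947]] [[279.62293787 220.49199825]]
```

View pics/p1.png

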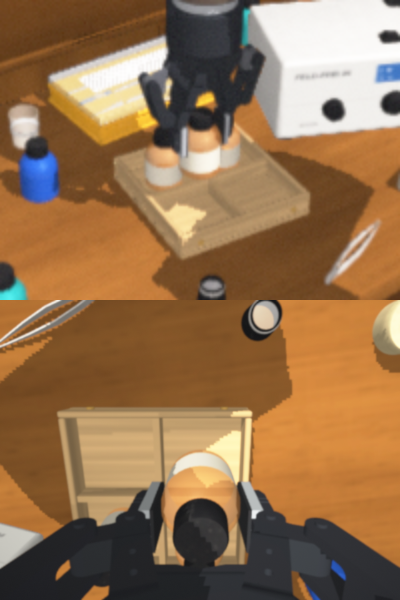

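The bottle hangs upright over the empty near-left compartment (scene crop (200,155)), and both stored bottles are still standing behind it. Lowering now.

Call:
send_rows(moves=[0,0,-0.6,0,0,0,0.3,0,0,-0.8,0,0,0,0.3,0,0,-0.7,0,0,0,0.3,0,0,-0.4,0,0,0,0.3,0,0,-0.25,0,0,0,0.3,0,0,-0.1,0,0,0,0.3,0,0,0,0,0,0,0.3])

```text
time: 10.07
ee_pos: [0.451, 0.2299, 0.0341]
tcp_rot: [180.0, 0.0, 172.1]
wrist_force: [0.3, 0.1, -0.4]
opening: 0.0428
grasp_force: 30.8
```

Call:
send_rows(moves=[0,0,-0.06,0,0,0,0.3,0,0,0,0,0,0,0.3])

```text
time: 10.32
ee_pos: [0.451, 0.2298, 0.0325]
tcp_rot: [180.0, 0.0, 172.1]
wrist_force: [-0.0, 0.6, -1.1]
opening: 0.0425
grasp_force: 30.8
```

Call:
send_rows(moves=[0,0,-0.05,0,0,0,0.3,0,0,0,0,0,0,0.3])

```text
time: 10.58
ee_pos: [0.4511, 0.2299, 0.0322]
tcp_rot: [180.0, 0.0, 172.1]
wrist_force: [-3.9, -1.1, 9.6]
opening: 0.0424
grasp_force: 31.8
```

Contact came at the expected floor height (6 mm), so I'm releasing and lifting away.

Call:
send_rows(moves=[0,0,0,0,0,0,-0.1,0,0,0,0,0,0,-0.3,0,0,0,0,0,0,-0.6,0,0,0,0,0,0,-0.6,0,0,0.3,0,0,0,-0.6,0,0,0.6,0,0,0,-0.6,0,0,1,0,0,0,-0.6,0,0,1,0,0,0,-0.6])

```text
time: 11.58
ee_pos: [0.451, 0.2299, 0.1055]
tcp_rot: [180.0, 0.0, 172.1]
wrist_force: [0.3, 0.7, -0.3]
opening: 0.0685
grasp_force: 0.0
```

Call:
send_rows(moves=[0,0,1,0,0,0,-0.6,0,0,1,0,0,0,-0.6,-0.5,0,1,0,0,0,-0.6,-1,0,0.5,0,0,0,-0.6,-1,0,0,0,0,0,-0.6,-1,0,0,0,0,0,-0.6,-0.5,0,0,0,0,0,-0.6,0,0,0,0,0,0,-0.6])

```text
time: 12.58
ee_pos: [0.3508, 0.23, 0.1919]
tcp_rot: [179.9, 0.1, 172.2]
wrist_force: [0.9, -0.3, -0.2]
opening: 0.0685
grasp_force: 0.0
```

Run:
```python
from h import *
c=bot.camera("scene");w=bot.camera("wrist");o=bot.get_obs();print(o["ee_pos"],o["time"])
im=np.vstack([cv2.resize(c["color"][150:300,200:400],(400,300)),cv2.resize(w["color"],(400,300))]);save("p2",im)
```

```text
[0.3513875  0.22992911 0.19131054] 12.675
```

View pics/p2.png

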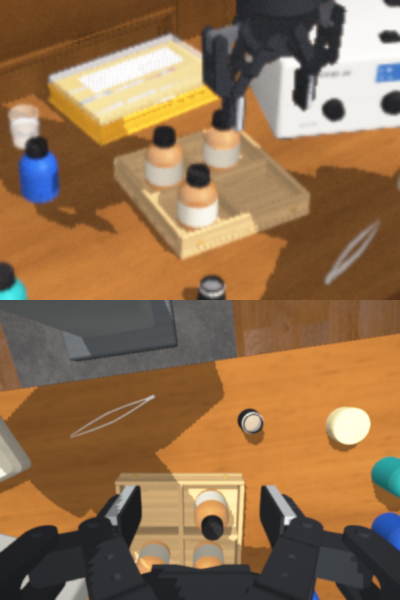

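The bottle stands upright in the near-left compartment (scene crop (197,200), wrist crop (210,515)). The stored bottles are undisturbed and the gripper is clear.

```bash
python3 -c "
from h import *
print(bot.job_done())"
```

```text
the job is handed in; nothing more can be done
None
```

The oil bottle is standing upright on the floor of the tray's near-left compartment, both stored bottles are still in place, and I handed the job in at about 12.7 s; no verdict was returned.

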